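Bolt the teak spice box shut

ROBOT

A 7-joint arm with a two-finger parallel gripper is mounted at the origin on the work surface. World frame = base frame: x ahead of the robot, y to its left, z up, the work surface at z = 0. Lengths are in m, angles in rad, forces in N, time in s.
With the tool pointing down it reaches from about 0.4 to 0.9 m from the base axis. Payload 5.5 kg.
Tool frame: the origin (TCP) lies at the very end of the fingers, on their centre line; the grasp point (between the pads) lies 19 mm behind it; z points along the fingers, y is the direction in which the jaws open and shut (so a half turn about z gives the same grasp; the last joint's range is limited). The gripper opens to 85 mm and grips with 20 to 120 N. Pads are 22 mm wide; open, the fingers measure 114 mm over their backs; the gripper's body (76 mm by 85 mm) begins 54 mm behind the grasp point. The pads swing forward as they close: fully open they stand 13 mm farther back than shut.
Start: joints at [-0.968, 0.501, -0.427, 1.55, 0.221, 1.138, -0.21], TCP at [0.217, 0.613, 0.231] pointing down, gripper open.
Joint ranges: [-2.88, 2.88], [-0.31, 2.03], [-1.54, 1.56], [0.2, 2.42], [-1.41, 4.55], [0.19, 2.02], [-2.57, 2.57]. Speed limits (rad/s): [2.57, 2.57, 3.14, 3.14, 3.14, 3.14, 3.14].

INTERFACE

Orientations are given as [roll, pitch, yaw] about the fixed x, y, z axes, in that order (R = Rz(yaw) Ry(pitch) Rx(roll)).
In Python, from cell import monitor, viewer, bot gives the robot as it stands.
- The arm moves only by the tool send_rows, never from a script. Its argument "deltas" is text: rows parted by semicolons, each of 7 numbers parted by spaces: the closure, from 0 (fully open) to 1 (shut), then the shift along the world's x, y, z in units of 20 mm (1.0 is 20 mm), then the turn, a rotation vector about the world's x, y, z in units of 4 degrees (1.0 is 4 degrees). A call has 1 to 12 rows; each row shifts and turns the commanded pose from where the row before left it; what a row does not reach is not made up. A row lasts 1/12 s, in which the tool goes at most 41.7 mm and 7.16 degrees, less where a joint would pass 70% of its speed; a pose out of reach is approached as far as the arm can. A call with a number of a shift or a turn outside -1 to 1 is refused whole. A call with a gripper value outside its range is refused whole. The fingers move at their own pace and stop on an object; "squeeze" is the grip in N (left out, the last holds). Time passes only in rows, so rows that do not move let the fingers close. It gives the time, the measured TCP pose, the force and the opening at its end, in the units of the state.
- monitor.get_obs(): the state, without advancing time (a new reading comes with each control period).
- viewer.grab_frame(name): name is "scene" or "side" or "wrist"; returns a dict with "frame" (400x640x3 uint8, red, green, blue), "depth" (400x640 float32, m along the optical axis (not along the pixel's ray), 0 where there is no reading), "vertical_fov" (degrees; the focal length in pixels is half the picture's height over the tangent of half this angle, whatever the lens; pixels are square), "cx", "cy" (the principal point, pixels), "xyz" and "orientation" of the camera in the world. Camera axes: x right, y down, z forward; pixel columns grow to the right and rows downward; lengths in m; the calibration is good to about 2 mm. A picture is of the moment at which its call begins.
- bot.close_job(): hands the job in, once; it reports no verdict.
The state is a dict: "clock": time; "joint_positions": joint angles; "qvel": joint speeds; "joint_efforts": joint torques, N m; "tool_pos": TCP position; "tool_rot": TCP orientation; "ft_force": force on the tool from outside, world axes, zero at the start; "torque": the same for the moment, N m; "grip_width": finger opening in m.
Only numpy, scipy, OpenCV 4.12 (cv2) and the standard library are available. Lean on these libraries where they do the work, as an engineer would, in place of code of your own. Each camera call takes 0.05 s, during which the arm holds its last target. There are 200 camera calls.

TASK

Bolt the teak spice box shut: slide the steel barrel bolt on its lid across, handle raised, until its tip is home in the keeper, then turn the handle down into the keeper's notch until it lies fully down, and let go. Work gently and by feel: never force the bolt or its handle against the keeper or the guard rail, and leave the grinder, the ladle and the spice jar where they stand.

Things in the scene. Friction and masses are not known exactly. Their poses are not given: they have to be found in the camera images.
- spice_box: Teak box, 186 mm (its x) by 286 mm (its y) by 75 mm high, fixed to the counter; origin at the centre of its underside, z up; its -x side faces the robot, more or less. On the flat lid lies a steel barrel bolt that slides towards the box's +y across the lid's seam. Two 34 mm high straps round the bolt stand at y = -96 to -60 mm.
- bolt_axis (a point): Point on the bolt's axis, fixed to the box (it does not move with the bolt): at x = +30, y = 0, z = +97 mm in the box frame (22 mm above the lid). The axis runs along the box's y. A gentle hand: more than 25 N between the bolt or handle and the rail or keeper is damage; a push on the knob acts about 1.7 times as hard where the handle rests on the rail.
- rail_start (a point): Top of the steel guard rail at its -y end, 34 mm above the lid. The rail, 6 mm thick, runs along the box's +y from here (y = -61 mm), 26 mm from the bolt's axis on its -x side, on into the keeper. The handle cannot turn down past it except in one notch, 13 mm wide and 15 mm deep, in the keeper. Past the notch the keeper is 34 mm high, up to 34 mm farther on.
- bolt (a joint): Slide of the bolt along the box's +y, in m: 0 drawn back (handle at y = -30 mm in the box frame). Home is somewhere between 0.045 and 0.066: the keeper is adjustable, set differently each time and not reported; feel for it or look. Its end wall stops the bolt's tip when the handle faces the notch (within 1 mm). The bolt drags with about 2.5 N and stays where it is left.
- handle (a joint): Turn of the handle about the bolt's axis, in rad: 0 upright, growing as it turns down towards the box's -x side; on the guard rail it rests at about 1.0, in the bottom of the notch at about 1.53 (almost level). It turns stiffly (about 0.07 N m, 1.4 N at the knob) and stays where it is left.
- knob (a point): Centre of the round steel ball knob, 18 mm in diameter, at the end of the handle, 52 mm from the bolt's axis, on an 8 mm round rod. It slides and turns with the bolt. It can be pinched from above across the box's y and turns freely enough between the fingers.
- grinder: Bystander: squat white electric spice grinder with a clear domed lid, 100 mm in diameter, 149 mm high, 0.9 kg, loose; origin at the centre of its underside.
- ladle_bowl (a point): Bystander: blue enamel ladle lying loose, bowl 80 mm in diameter and 34 mm high, handle 225 mm long; this point is the middle of the bowl.
- spice_jar: Bystander: amber glass spice jar with a steel cap, 48 mm in diameter, 100 mm high, loose; origin at the centre of its underside.

How it is judged:
On the way, in this order (a step that is already met when the one before it is completed fails the run):
1. the bolt is slid across towards the keeper with its handle raised (value of joint bolt above 0.036 m and value of joint handle below 1.25 rad), for 0.1 s.
2. the handle is turned fully down in the keeper's notch (value of joint bolt above 0.04 m and value of joint handle above 1.42 rad), for 0.2 s.
At the end, for the whole second after the job is handed in: The bolt is slid home (more than 40 mm along) and its handle lies down in the keeper's notch, turned more than 1.42 rad from upright (its bottom is at about 1.53), both at rest and released; grinder, ladle and jar are where they were (all of step 2 and velocity of joint handle between -0.05 and 0.05 rad/s and velocity of joint bolt between -0.01 and 0.01 m/s); the robot touches nothing.
It fails at once if the bolt or its handle is forced against the keeper or guard rail with more than 25 N (contact force between bolt and spice_box above 25 N).
It fails at once if the grinder, ladle or spice jar is moved more than 20 mm (distance of any of grinder, ladle_bowl, spice_jar from where it was at the start of the episode above 0.02 m).
It also fails if it takes over 61 s, if anything falls off the work surface, if the arm or the gripper's body presses on something with over 40 N, if the wrist force passes 120 N, or if a joint passes its speed limit or range.

## Working session

There is one attempt and no reset: what is moved stays moved. The work goes in short steps, Python scripts to look and compute and a tool call to move; the robot and the scene stay as the last step left them, time stands still between calls to the robot, and variables do not carry over. Pictures are saved under pics/ and viewed, about 8 in all and at most 12, crops included, and the job is handed in when it is done.

Besides the shell and the picture viewer there is one more tool, called after "Request:" by a JSON object that holds its "fn" and its "kwargs". send_rows: Moves the arm, as the interface text tells. Shifts and turns lie within -1 to 1; 1 stands for 20 mm of shift or 4 degrees of turn. Its arguments: {"type":"object","properties":{"deltas":{"type":"string"},"squeeze":{"type":"number"}},"required":["deltas"]}

```bash
mkdir -p pics; ls
cat > h.py <<'E'
import numpy as np, cv2
from scipy.spatial.transform import Rotation as Ro
from cell import monitor, viewer, bot
def grab(n, save=None):
    f=viewer.grab_frame(n)
    if save: cv2.imwrite('pics/'+save, f['frame'][:,:,::-1])
    return f
def pts(f):
    h,w=f['depth'].shape
    fl=h/2/np.tan(np.radians(f['vertical_fov'])/2)
    u,v=np.meshgrid(np.arange(w),np.arange(h)); d=f['depth']
    p=np.stack([(u-f['cx'])/fl*d,(v-f['cy'])/fl*d,d],-1)
    o=np.array(f['orientation'])
    R=o if o.shape==(3,3) else Ro.from_euler('xyz',o).as_matrix()
    return p@R.T+np.array(f['xyz'])
E
python3 - <<'E'
from h import *
for n in ['scene','side']:
    f=grab(n,n+'.png'); np.savez(n+'.npz',**f)
    print(n,f['xyz'],f['orientation'],f['vertical_fov'],f['cx'],f['cy'],f['depth'].max())
s=monitor.get_obs(); print(s)
E
```

```text
pics
scene [1.33429997 0.5144524  1.46898024] [-2.52054051 -0.00875613  2.17571667] 43.393525365752424 323.6475813968123 190.88630728118548 3.7139966
side [-0.13357809 -0.77313541  0.68395211] [-2.0791277   0.02501985 -0.73703733] 56.853791663698324 316.6269270596019 198.91669532997065 3.471651
{'clock': 0.1, 'joint_positions': array([-0.96775473,  0.50179432, -0.42678334,  1.55131897,  0.22081159,
        1.138313  , -0.21029063]), 'qvel': array([ 1.64374800e-03, -1.62236396e-03, -8.29238174e-04, -2.91331814e-03,
        3.56190710e-06, -9.64897236e-04, -1.71156616e-03]), 'joint_efforts': array([-1.16137887e-02, -5.70816422e+01, -5.83883509e+00, -2.81748319e+01,
        1.03572261e-02,  5.60400207e-03,  9.08447419e-06]), 'tool_pos': array([0.21651817, 0.61222239, 0.23034673]), 'tool_rot': array([-3.13981321e+00, -5.04356539e-05,  2.80178713e+00]), 'ft_force': array([-0.86105336, -0.08421411, -0.32820107]), 'torque': array([ 0.02325982,  0.04085022, -0.03301672]), 'grip_width': 0.08533135846240215}
```

View pics/scene.png

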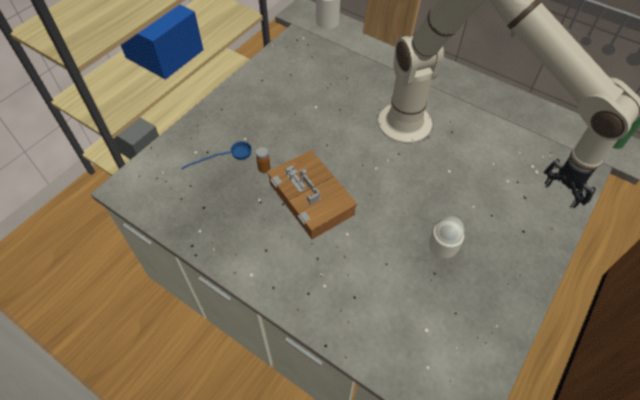

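View pics/side.png

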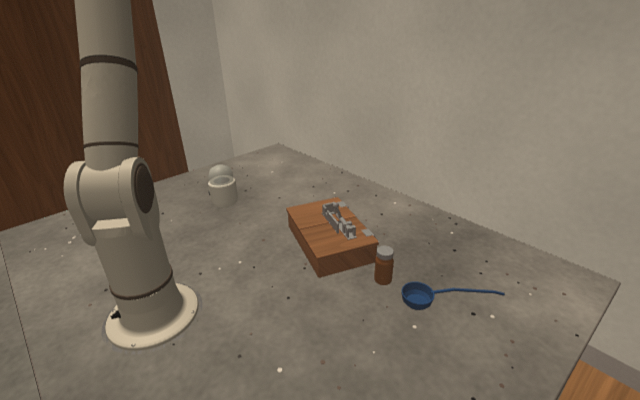

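The scene view shows the box at about (312,193), with straps near (295,180) and the keeper near (313,197). The jar is at (263,160), the ladle at (240,150) and the grinder at (448,237). The side view shows the box at (333,235), with the jar by its -y end. Next I'll fit the box pose from depth.

Run:
```python
from h import *
for n in ['scene','side']:
    f=dict(np.load(n+'.npz')); p=pts(f); im=f['frame']
    hsv=cv2.cvtColor(im,cv2.COLOR_RGB2HSV)
    near=(np.hypot(p[...,0]-.55,p[...,1]+.05)<.5)
    z=p[...,2]
    print(n,'table z',np.median(z[near&(z<.03)]))
    teak=near&(hsv[...,1]>90)&(hsv[...,0]<20)&(z>.065)&(z<.085)
    k,l,s,c=cv2.connectedComponentsWithStats(teak.astype(np.uint8)); i=1+s[1:,4].argmax(); 
    q=p[l==i]; print('lid z',np.median(q[:,2]),len(q))
    r=cv2.minAreaRect((q[:,:2]*1000).astype(np.float32)); print(r, cv2.boxPoints(r).round().tolist())
    # metal parts
    c0=np.array(r[0])/1000
    m=near&(np.hypot(p[...,0]-c0[0],p[...,1]-c0[1])<.13)&(z>.085)&(z<.2)
    vv,uu=np.nonzero(m); print('metal px',uu.min(),uu.max(),vv.min(),vv.max(),'zmax',z[m].max(), p[m][z[m].argmax()])
    u0,u1,v0,v1=(262,362,145,240) if n=='scene' else (280,395,190,285)
    cv2.imwrite(f'pics/{n}_c.png',cv2.resize(im[v0:v1,u0:u1,::-1],None,fx=6,fy=6,interpolation=cv2.INTER_CUBIC))
    np.save(n+'_metal.npy',p[m])
```

```text
scene table z 0.00013212408506402262
lid z 0.07578160304445081 2996
((518.4856567382812, -90.36268615722656), (292.7596130371094, 188.1719207763672), 68.72823333740234) [[378.0, -193.0], [553.0, -261.0], [659.0, 12.0], [484.0, 80.0]]
metal px 281 336 157 202 zmax 0.1593830596526873 [ 0.52260794 -0.1076239   0.15938306]
side table z 0.0007660947077131608
lid z 0.07545058932670462 2688
((514.5942993164062, -89.50712585449219), (288.46478271484375, 186.95477294921875), 68.52607727050781) [[375.0, -190.0], [549.0, -258.0], [654.0, 10.0], [480.0, 79.0]]
metal px 322 355 202 235 zmax 0.155875310698944 [ 0.51923275 -0.11319883  0.15587531]
```

View pics/scene_c.png

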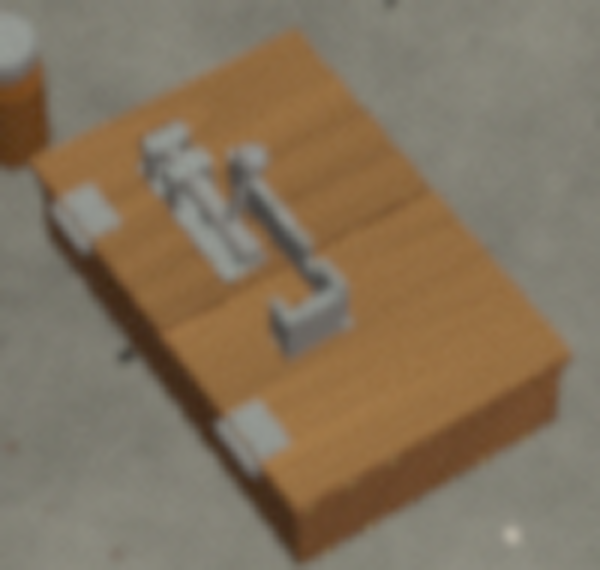

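Run:
```python
from h import *
a=np.radians(-21.4); B=np.array([.5165,-.090,0]); R=Ro.from_euler('z',a).as_matrix()
for n in ['scene','side']:
    q=(np.load(n+'_metal.npy')-B)@R
    q=q[q[:,2].argsort()[::-1]]*1000
    print(n,len(q)); print(q[:45].round().astype(int).tolist())
    print('lowmetal', q[(q[:,2]<118)&(q[:,2]>100)][::6].round().astype(int).tolist())
```

```text
scene 392
[[12, -14, 159], [18, -18, 159], [14, -24, 155], [13, -14, 155], [13, -19, 155], [15, -16, 154], [21, -20, 154], [10, -23, 154], [8, -21, 154], [23, -16, 154], [21, -26, 153], [18, -24, 152], [17, -19, 152], [15, -29, 151], [18, -17, 150], [21, -25, 150], [7, -16, 149], [15, -16, 148], [16, -14, 146], [22, -24, 145], [13, -14, 144], [21, -20, 143], [17, -20, 140], [17, -19, 136], [24, -15, 134], [23, -22, 131], [18, -24, 131], [21, -26, 131], [20, -21, 130], [27, -17, 130], [17, -20, 129], [24, -16, 128], [24, -22, 127], [28, -16, 125], [28, -23, 123], [27, -17, 118], [27, -23, 117], [22, -19, 117], [33, -58, 116], [34, 61, 116], [42, 55, 115], [29, -21, 115], [43, 63, 115], [31, -12, 115], [30, -57, 115]]
lowmetal [[27, -17, 118], [29, -21, 115], [39, 56, 114], [41, -92, 114], [32, -81, 113], [24, -61, 112], [37, -59, 112], [41, 47, 111], [6, 60, 111], [34, 61, 111], [37, -92, 111], [33, -59, 110], [19, 56, 110], [9, 52, 110], [44, 58, 109], [41, 40, 109], [46, -64, 109], [35, -56, 108], [4, 9, 108], [19, -83, 108], [42, -83, 107], [33, -72, 107], [9, 40, 107], [32, -41, 1
[... 867 characters left out ...]
, [15, -20, 128], [16, -25, 127], [20, -23, 125], [23, -22, 123], [21, -26, 123]]
lowmetal [[22, -24, 118], [2, -5, 112], [-2, 43, 111], [-1, -55, 111], [35, -92, 110], [20, -63, 110], [20, -91, 110], [9, 54, 110], [39, -70, 110], [28, -94, 110], [4, -37, 109], [18, 59, 109], [3, -24, 109], [3, 13, 109], [24, 57, 109], [2, 53, 109], [0, -40, 108], [2, -4, 108], [14, -91, 108], [20, -92, 108], [4, 9, 108], [16, -67, 107], [-1, 6, 107], [3, -61, 107], [19, -95, 106], [39, -91, 105], [-1, -40, 105], [1, -22, 105], [15, -68, 104], [32, -92, 104], [26, -72, 104], [-1, -48, 103], [0, 6, 103], [24, -70, 103], [16, -93, 102], [40, -69, 102], [1, 2, 102], [23, -44, 101], [0, -9, 101], [40, -95, 101]]
```

View pics/side_c.png

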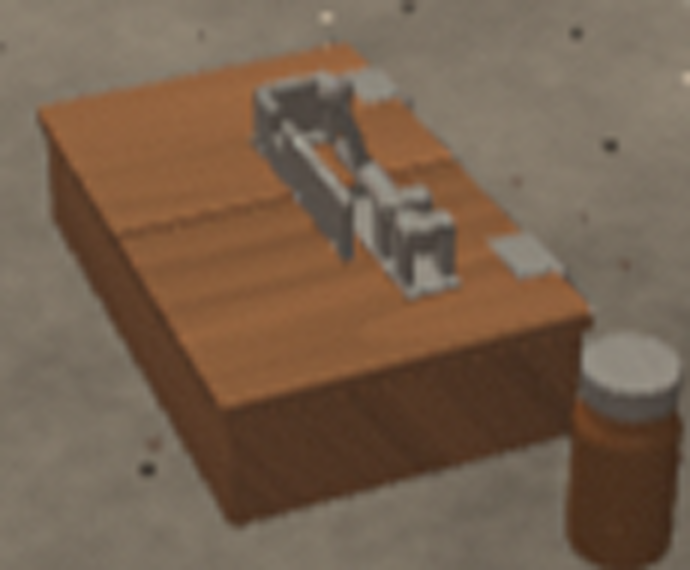

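Request:
{"fn": "send_rows", "kwargs": {"deltas": "0 .5 -1 .3 0 0 -.05;0 .5 -1 .3 0 0 -.05;0 .5 -1 .3 0 0 -.05;0 .5 -1 .3 0 0 -.05;0 .5 -1 .3 0 0 -.05;0 .5 -1 .3 0 0 -.05;0 .5 -1 0 0 0 -.05;0 .5 -1 0 0 0 -.05;0 .5 -1 0 0 0 -.05;0 .5 -1 0 0 0 -.05;0 .5 -1 0 0 0 0;0 .5 -1 0 0 0 0", "squeeze": 25}}

```text
clock: 1.1
tool_pos: [0.3367, 0.3716, 0.267]
tool_rot: [-3.141, -0.0, 2.767]
ft_force: [0.4, -0.3, -0.8]
grip_width: 0.0853
```

Request:
{"fn": "send_rows", "kwargs": {"deltas": "0 .5 -1 0 0 0 0;0 .5 -1 0 0 0 0;0 .5 -1 0 0 0 0;0 .5 -1 0 0 0 0;0 .5 -1 0 0 0 0;0 .5 -1 0 0 0 0;0 .5 -1 0 0 0 0;0 .5 -1 0 0 0 0;0 .5 -1 0 0 0 0;0 .5 -1 0 0 0 0;0 .5 -1 0 0 0 0;0 .5 -1 0 0 0 0"}}

```text
clock: 2.1
tool_pos: [0.4567, 0.1317, 0.267]
tool_rot: [-3.141, -0.0, 2.767]
ft_force: [0.6, -0.9, 0.7]
grip_width: 0.0856
```

Request:
{"fn": "send_rows", "kwargs": {"deltas": "0 .5 -1 0 0 0 0;0 .5 -1 0 0 0 0;0 .5 -1 0 0 0 0;0 .5 -1 0 0 0 0;0 .5 -1 0 0 0 0;0 .5 -1 0 0 0 0;0 0 -1 0 0 0 0;0 0 -1 0 0 0 0;0 0 -1 0 0 0 0;0 0 -1 0 0 0 0;0 0 0 0 0 0 0;0 0 0 0 0 0 0"}}

```text
clock: 3.1
tool_pos: [0.5162, -0.0683, 0.2669]
tool_rot: [-3.141, -0.001, 2.764]
ft_force: [0.4, 0.8, -0.3]
grip_width: 0.0854
```

Run:
```python
from h import *
f=grab('wrist','w1.png'); p=pts(f); s=monitor.get_obs(); print(s['clock'],s['tool_pos'],np.degrees(s['tool_rot']),s['ft_force'])
print(f['xyz'],f['orientation'],f['vertical_fov'])
np.savez('w1.npz',**f)
```

```text
3.15 [ 0.51633086 -0.06686638  0.26697025] [ 1.79984319e+02 -5.12109973e-02  1.58496874e+02] [ 1.45129586  0.26701063 -0.09600438]
[ 0.44166684 -0.03825738  0.40972349] [2.82277815e+00 1.33452568e-03 1.19346828e+00] 66.47138229710157
```

View pics/w1.png

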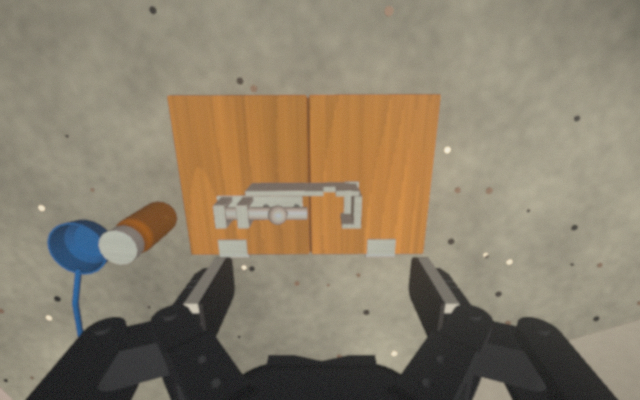

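The wrist view (box +y points right) shows the knob at (278,214), the rail at row 188 and the notch near (330,188). The keeper's end wall is at column 357.

Run:
```python
from h import *
f=dict(np.load('w1.npz')); p=pts(f); im=f['frame']; z=p[...,2]
hsv=cv2.cvtColor(im,cv2.COLOR_RGB2HSV)
teak=(hsv[...,1]>90)&(hsv[...,0]<20)&(z>.065)&(z<.085)
k,l,s,c=cv2.connectedComponentsWithStats(teak.astype(np.uint8)); i=1+s[1:,4].argmax(); q=p[l==i]
r=cv2.minAreaRect((q[:,:2]*1000).astype(np.float32)); print(r,np.median(q[:,2]))
B=np.array([*(np.array(r[0])/1000),0]); th=r[2] if r[2]>45 else r[2]+90
R=Ro.from_euler('z',np.radians(th-90)).as_matrix()
b=(p-B)@R*1000
fl=200/np.tan(np.radians(f['vertical_fov'])/2); Rc=Ro.from_euler('xyz',f['orientation']).as_matrix(); C=np.array(f['xyz'])
def ray(u,v,h):
    d=Rc@np.array([(u-f['cx'])/fl,(v-f['cy'])/fl,1]); w=C+d*(h-C[2])/d[2]; return ((w-B)@R*1000).round(1)
m=(z>.125)&(z<.18)&(np.abs(b[...,0])<60)&(np.abs(b[...,1])<100)
vv,uu=np.nonzero(m); print('knob px',uu.min(),uu.max(),vv.min(),vv.max(),uu.mean(),vv.mean(), b[m].mean(0), 'zmax',b[m][:,2].max())
print('knob',ray(uu.mean(),vv.mean(),.146))
for v in (185,188,191): print(v,b[v,312:368:2,2].round().astype(int).tolist())
print([ray(u,188,.109)[:2].tolist() for u in (322,336,342,361)], 'strap',[ray(u,v,.109)[:2].tolist() for u,v in((215,198),(252,226))])
cv2.imwrite('pics/w1c.png',cv2.resize(im[170:240,205:375,::-1],None,fx=4.5,fy=4.5,interpolation=cv2.INTER_CUBIC))
```

```text
((517.767333984375, -88.31965637207031), (286.3306579589844, 186.18429565429688), 68.62677001953125) 0.07528013762193678
knob px 268 287 206 224 277.23728813559325 214.864406779661 [ 10.68448222 -21.65908327 152.11979806] zmax 156.97799951168915
knob [ 13.1 -22.6 146. ]
185 [86, 84, 85, 85, 86, 86, 88, 87, 87, 88, 87, 87, 87, 87, 88, 88, 87, 87, 88, 86, 86, 86, 86, 78, 76, 74, 75, 75]
188 [98, 97, 97, 98, 98, 97, 96, 94, 94, 95, 94, 95, 98, 100, 98, 99, 101, 98, 98, 101, 98, 96, 98, 79, 76, 75, 75, 75]
191 [110, 109, 108, 110, 109, 109, 93, 94, 94, 93, 93, 95, 110, 109, 109, 109, 109, 109, 109, 109, 110, 109, 109, 109, 75, 75, 75, 74]
[[-1.9, 18.9], [-1.9, 33.3], [-1.8, 39.4], [-1.8, 58.9]] strap [[8.4, -92.1], [40.0, -56.1]]
```

View pics/w1c.png

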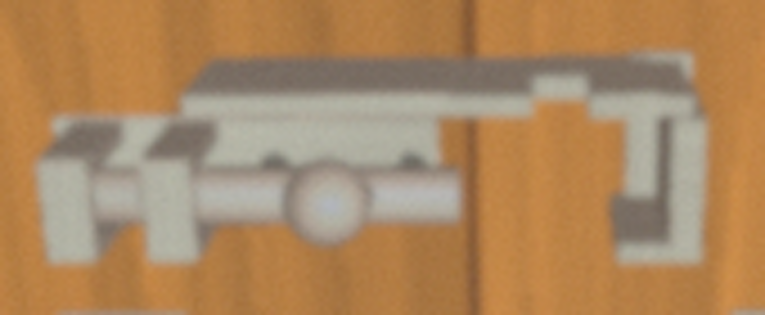

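The knob is at about world (0.5217, -0.114, 0.146). The notch centre is about 48 mm farther along +y. I'll descend over the knob now.

Request:
{"fn": "send_rows", "kwargs": {"deltas": "0 .09 -.8 0 0 0 0;0 .09 -.8 0 0 0 0;0 .09 -.76 0 0 0 0;.3 0 0 -1 0 0 0;.3 0 0 -1 0 0 0;.3 0 0 -1 0 0 0;.3 0 0 -1 0 0 0;.3 0 0 -1 0 0 0;.3 0 0 -.85 0 0 0;.3 0 0 -.8 0 0 0;.3 0 0 0 0 0 0"}}

```text
clock: 4.07
tool_pos: [0.5197, -0.112, 0.1311]
tool_rot: [-3.141, -0.006, 2.769]
ft_force: [-0.6, 0.4, 0.3]
grip_width: 0.0595
```

Run:
```python
from h import *
f=grab('wrist','w2.png'); s=monitor.get_obs(); print(s['clock'],s['tool_pos'],np.degrees(s['tool_rot']),s['ft_force'],s['grip_width'])
```

```text
4.1167 [ 0.52067458 -0.11243189  0.13272405] [-179.99091219   -0.24276969  158.65916473] [-0.0180418  -0.18964635  0.43764663] 0.05989954022017035
```

View pics/w2.png

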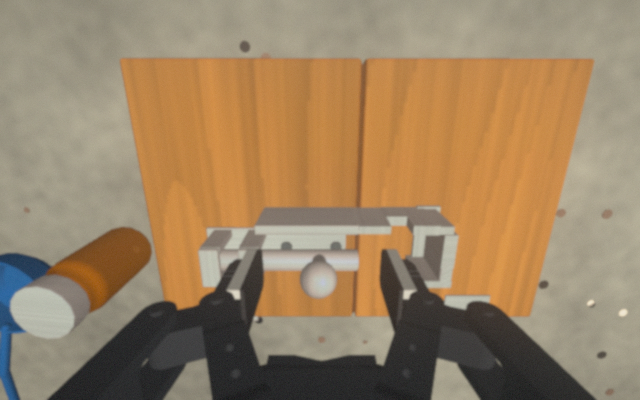

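The knob at (319,280) is centred between the pads. I'll close gently.

Request:
{"fn": "send_rows", "kwargs": {"deltas": ".6 0 0 0 0 0 0;.75 0 0 0 0 0 0;.85 0 0 0 0 0 0;1 0 0 0 0 0 0;1 0 0 0 0 0 0;1 0 0 0 0 0 0;1 0 0 0 0 0 0", "squeeze": 25}}

```text
clock: 4.7
tool_pos: [0.5229, -0.1144, 0.1355]
tool_rot: [3.141, 0.002, 2.767]
ft_force: [-1.3, 0.1, 6.2]
grip_width: 0.0159
```

Run:
```python
from h import *
f=grab('wrist'); s=monitor.get_obs(); print(s['clock'],s['tool_pos'],s['ft_force'],s['torque'],s['grip_width'])
cv2.imwrite('pics/w3.png',cv2.resize(f['frame'][190:340,200:480,::-1],None,fx=2.8,fy=2.8))
g=grab('side'); cv2.imwrite('pics/s3.png',cv2.resize(g['frame'][150:285,270:400,::-1],None,fx=4.4,fy=4.4,interpolation=cv2.INTER_CUBIC))
```

```text
4.75 [ 0.52286035 -0.11443351  0.13552964] [-1.81005414  0.10379961  6.79243556] [ 0.11510778  0.2786387  -0.02386836] 0.01598115798210765
```

View pics/w3.png

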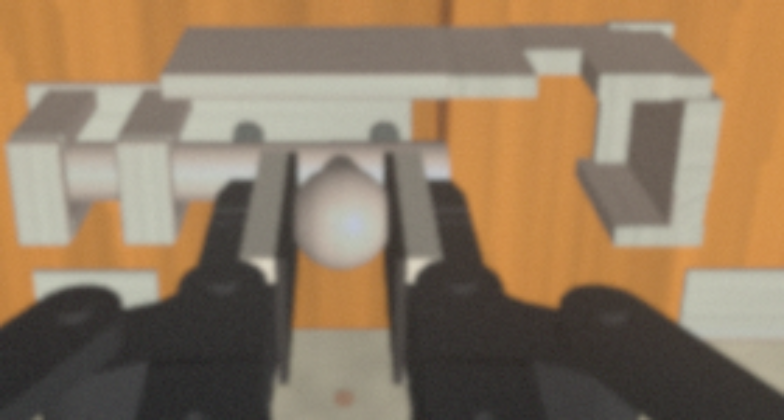

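The ball is pinched well. About 6.8 N of upward preload remains, so I'll relieve it and start the slide along box +y (world 0.3645, 0.931).

Request:
{"fn": "send_rows", "kwargs": {"deltas": "1 0 0 .15 0 0 0;1 .07 .18 0 0 0 0;1 .07 .18 0 0 0 0;1 .07 .18 0 0 0 0;1 .07 .18 0 0 0 0;1 .07 .18 0 0 0 0;1 .07 .18 0 0 0 0;1 0 0 0 0 0 0"}}

```text
clock: 5.47
tool_pos: [0.5308, -0.0918, 0.1368]
tool_rot: [3.141, 0.0, 2.768]
ft_force: [4.2, -1.5, -11.3]
grip_width: 0.0154
```

Request:
{"fn": "send_rows", "kwargs": {"deltas": "1 .07 .18 0 0 0 0;1 .07 .18 0 0 0 0;1 .07 .18 0 0 0 0;1 0 0 0 0 0 0"}}

```text
clock: 5.8
tool_pos: [0.5349, -0.0812, 0.1368]
tool_rot: [3.141, 0.0, 2.768]
ft_force: [4.2, -2.9, -12.1]
grip_width: 0.0159
```

Request:
{"fn": "send_rows", "kwargs": {"deltas": "1 0 0 -.1 0 0 0;1 .037 .093 0 0 0 0;1 .037 .093 0 0 0 0;1 .037 .093 0 0 0 0;1 0 0 0 0 0 0"}}

```text
clock: 6.22
tool_pos: [0.5371, -0.0756, 0.1363]
tool_rot: [3.141, 0.0, 2.767]
ft_force: [-2.9, -0.1, 6.7]
grip_width: 0.0158
```

Request:
{"fn": "send_rows", "kwargs": {"deltas": "1 .018 .047 0 0 0 0;1 .018 .047 0 0 0 0;1 0 0 0 0 0 0"}}

```text
clock: 6.47
tool_pos: [0.5377, -0.0739, 0.1363]
tool_rot: [3.141, 0.0, 2.767]
ft_force: [-3.5, -1.0, 5.4]
grip_width: 0.0154
```

Request:
{"fn": "send_rows", "kwargs": {"deltas": "1 .018 .047 .03 0 0 0;1 .018 .047 0 0 0 0;1 0 0 0 0 0 0"}}

```text
clock: 6.72
tool_pos: [0.5384, -0.0722, 0.1363]
tool_rot: [3.141, 0.0, 2.767]
ft_force: [-2.0, -0.6, 5.1]
grip_width: 0.0156
```

Request:
{"fn": "send_rows", "kwargs": {"deltas": "1 .018 .047 0 0 0 0;1 0 0 0 0 0 0"}}

```text
clock: 6.88
tool_pos: [0.5387, -0.0713, 0.1363]
tool_rot: [3.141, -0.0, 2.767]
ft_force: [-1.8, -1.0, 5.2]
grip_width: 0.0153
```

Request:
{"fn": "send_rows", "kwargs": {"deltas": "1 .018 .047 0 0 0 0;1 0 0 0 0 0 0"}}

```text
clock: 7.05
tool_pos: [0.5391, -0.0704, 0.1363]
tool_rot: [3.141, -0.0, 2.767]
ft_force: [-3.2, -0.7, 5.8]
grip_width: 0.0157
```

Request:
{"fn": "send_rows", "kwargs": {"deltas": "1 .009 .0235 0 0 0 0;1 .009 .0235 0 0 0 0;1 0 0 0 0 0 0"}}

```text
clock: 7.3
tool_pos: [0.5394, -0.0695, 0.1363]
tool_rot: [3.141, -0.0, 2.767]
ft_force: [-3.3, -1.7, 6.2]
grip_width: 0.0156
```

Request:
{"fn": "send_rows", "kwargs": {"deltas": "1 .009 .0235 0 0 0 0;1 0 0 0 0 0 0"}}

```text
clock: 7.47
tool_pos: [0.5396, -0.0691, 0.1363]
tool_rot: [3.141, 0.0, 2.767]
ft_force: [-2.3, -1.3, 5.5]
grip_width: 0.0156
```

Request:
{"fn": "send_rows", "kwargs": {"deltas": "1 .009 .0235 0 0 0 0;1 0 0 0 0 0 0"}}

```text
clock: 7.63
tool_pos: [0.5398, -0.0686, 0.1363]
tool_rot: [3.141, -0.0, 2.767]
ft_force: [-1.4, -1.9, 4.9]
grip_width: 0.0156
```

Request:
{"fn": "send_rows", "kwargs": {"deltas": "1 .009 .0235 0 0 0 0;1 0 0 0 0 0 0"}}

```text
clock: 7.8
tool_pos: [0.54, -0.0682, 0.1363]
tool_rot: [3.141, -0.0, 2.767]
ft_force: [-3.2, -1.4, 6.6]
grip_width: 0.0158
```

Request:
{"fn": "send_rows", "kwargs": {"deltas": "1 .009 .0235 0 0 0 0;1 0 0 0 0 0 0"}}

```text
clock: 7.97
tool_pos: [0.54, -0.068, 0.1363]
tool_rot: [-3.141, -0.0, 2.767]
ft_force: [-2.2, -2.1, 6.3]
grip_width: 0.0156
```

Run:
```python
from h import *
f=grab('wrist'); s=monitor.get_obs(); print(s['clock'],s['tool_pos'],s['ft_force'],s['torque'],s['grip_width'])
np.savez('w4.npz',**f)
cv2.imwrite('pics/w4.png',cv2.resize(f['frame'][190:340,180:460,::-1],None,fx=2.8,fy=2.8))
```

```text
8.0167 [ 0.54000661 -0.06807991  0.13630294] [-3.14511772 -2.2425809   5.20503013] [-0.38163406  0.62512591  0.04709005] 0.01583298440063829
```

View pics/w4.png

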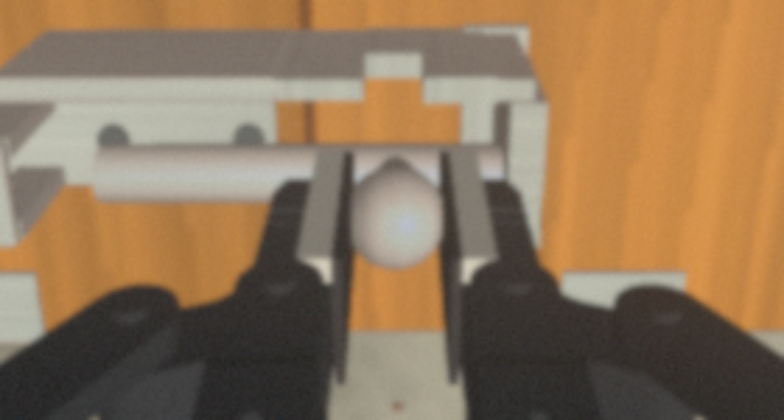

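The knob (column 397) faces the notch (columns 364–422). The last step moved only 0.2 mm, so I'll push one more half-millimetre to confirm the wall.

Request:
{"fn": "send_rows", "kwargs": {"deltas": "1 .009 .0235 0 0 0 0;1 0 0 0 0 0 0"}}

```text
clock: 8.18
tool_pos: [0.54, -0.068, 0.1363]
tool_rot: [-3.141, -0.0, 2.766]
ft_force: [-3.4, -3.0, 6.3]
grip_width: 0.0153
```

Request:
{"fn": "send_rows", "kwargs": {"deltas": "1 .009 .0235 0 0 0 0;1 0 0 0 0 0 0"}}

```text
clock: 8.35
tool_pos: [0.54, -0.068, 0.1363]
tool_rot: [-3.14, -0.0, 2.766]
ft_force: [-4.1, -2.3, 7.1]
grip_width: 0.0154
```

Contact is confirmed: the bolt is home after about 49.5 mm of travel. I'll back off the lead and measure the handle's present angle from the w1 view for the arc.

Request:
{"fn": "send_rows", "kwargs": {"deltas": "1 -.02 -.052 0 0 0 0;1 0 0 0 0 0 0"}}

```text
clock: 8.52
tool_pos: [0.54, -0.0681, 0.1363]
tool_rot: [3.142, -0.0, 2.767]
ft_force: [-2.4, -2.3, 5.6]
grip_width: 0.0156
```

Run:
```python
from h import *
from scipy.optimize import least_squares
R=Ro.from_euler('z',np.radians(-21.37)).as_matrix(); B=np.array([.5178,-.0883,0])
for n in ['w1','w4']:
    f=dict(np.load(n+'.npz')); b=(pts(f)-B)@R*1000
    yk=-22.6 if n=='w1' else 27
    m=(b[...,2]>135)&(b[...,2]<165)&(abs(b[...,1]-yk)<8)&(abs(b[...,0]-13)<15)
    q=b[m]
    s=least_squares(lambda c:np.linalg.norm(q-c,axis=1)-9,[13,yk,146],loss='soft_l1').x
    lo,hi=(-52,-36) if n=='w1' else (-45,-5)
    sh=b[(b[...,1]>lo)&(b[...,1]<hi)&(b[...,2]>97)&(b[...,2]<112)&(b[...,0]>15)&(b[...,0]<45)]
    a=least_squares(lambda c:np.hypot(sh[:,0]-c[0],sh[:,1]*0+sh[:,2]-c[1])-c[2],[30,97,8],loss='soft_l1').x
    rail=b[(abs(b[...,1])<8)&(b[...,2]>104)&(b[...,2]<113)&(b[...,0]>-8)&(b[...,0]<14)]
    print(n,len(q),'ball',s.round(1),'shaft',len(sh),a.round(1),np.median(sh,0).round(1),'rail x',np.percentile(rail[:,0],[5,50,95]).round(1) if len(rail) else 0, 'theta',np.arctan2(a[0]-s[0],s[2]-a[1]))
```

```text
w1 284 ball [ 12.8 -22.5 146.5] shaft 141 [29.8 97.5  6.7] [ 27.6 -45.5 102.9] rail x [1.  3.2 6.4] theta 0.3330134688230478
w4 1148 ball [ 12.2  26.6 146.4] shaft 1177 [29.7 97.4  6.8] [ 26.8 -23.8 102.9] rail x [0.6 2.6 5.8] theta 0.3417631924172254
```

Request:
{"fn": "send_rows", "kwargs": {"deltas": "1 -.257 .101 -.115 0 0 0;1 -.212 .083 -.125 0 0 0;1 0 0 0 0 0 0"}}

```text
clock: 8.77
tool_pos: [0.5307, -0.0645, 0.1313]
tool_rot: [3.142, 0.001, 2.767]
ft_force: [-1.8, -2.4, 2.8]
grip_width: 0.0156
```

Request:
{"fn": "send_rows", "kwargs": {"deltas": "1 -.2 .078 -.147 0 0 0;1 -.185 .072 -.168 0 0 0;1 0 0 0 0 0 0"}}

```text
clock: 9.02
tool_pos: [0.5227, -0.0614, 0.1247]
tool_rot: [-3.141, -0.0, 2.767]
ft_force: [-1.5, -3.5, 1.6]
grip_width: 0.0154
```

Request:
{"fn": "send_rows", "kwargs": {"deltas": "1 -.169 .066 -.187 0 0 0;1 -.075 .03 -.102 0 0 0;1 0 0 0 0 0 0"}}

```text
clock: 9.27
tool_pos: [0.5177, -0.0594, 0.1188]
tool_rot: [-3.141, -0.001, 2.767]
ft_force: [-2.1, -1.6, 2.4]
grip_width: 0.0155
```

Request:
{"fn": "send_rows", "kwargs": {"deltas": "1 -.029 .011 -.042 0 0 0;1 -.029 .011 -.042 0 0 0;1 0 0 0 0 0 0"}}

```text
clock: 9.52
tool_pos: [0.5167, -0.059, 0.1174]
tool_rot: [-3.141, -0.001, 2.767]
ft_force: [-3.0, -2.0, 5.1]
grip_width: 0.0157
```

Request:
{"fn": "send_rows", "kwargs": {"deltas": "1 -.027 .011 -.043 0 0 0;1 0 0 0 0 0 0"}}

```text
clock: 9.68
tool_pos: [0.5162, -0.0589, 0.1165]
tool_rot: [-3.141, -0.001, 2.767]
ft_force: [-3.2, -2.4, 4.7]
grip_width: 0.0155
```

Request:
{"fn": "send_rows", "kwargs": {"deltas": "1 -.026 .01 -.044 0 0 0;1 0 0 0 0 0 0"}}

```text
clock: 9.85
tool_pos: [0.5156, -0.0586, 0.1156]
tool_rot: [-3.141, -0.001, 2.767]
ft_force: [-2.3, -1.2, 4.6]
grip_width: 0.0154
```

Request:
{"fn": "send_rows", "kwargs": {"deltas": "1 -.026 .01 -.044 0 0 0;1 0 0 0 0 0 0"}}

```text
clock: 10.02
tool_pos: [0.5149, -0.0583, 0.1147]
tool_rot: [-3.141, -0.001, 2.767]
ft_force: [-2.9, -2.1, 5.5]
grip_width: 0.0155
```

Request:
{"fn": "send_rows", "kwargs": {"deltas": "1 -.026 .01 -.044 0 0 0;1 0 0 0 0 0 0"}}

```text
clock: 10.18
tool_pos: [0.5145, -0.0582, 0.1138]
tool_rot: [-3.141, -0.001, 2.767]
ft_force: [-2.3, -3.3, 4.2]
grip_width: 0.0154
```

Request:
{"fn": "send_rows", "kwargs": {"deltas": "1 -.026 .01 -.044 0 0 0;1 0 0 0 0 0 0"}}

```text
clock: 10.35
tool_pos: [0.514, -0.058, 0.1129]
tool_rot: [-3.141, -0.001, 2.767]
ft_force: [-4.1, -1.9, 4.1]
grip_width: 0.0156
```

Request:
{"fn": "send_rows", "kwargs": {"deltas": "1 -.025 .01 -.045 0 0 0;1 0 0 0 0 0 0"}}

```text
clock: 10.52
tool_pos: [0.5134, -0.0578, 0.112]
tool_rot: [-3.141, -0.001, 2.767]
ft_force: [-2.6, -2.7, 3.6]
grip_width: 0.0155
```

Request:
{"fn": "send_rows", "kwargs": {"deltas": "1 -.024 .009 -.046 0 0 0;1 0 0 0 0 0 0"}}

```text
clock: 10.68
tool_pos: [0.513, -0.0575, 0.1111]
tool_rot: [-3.141, -0.001, 2.767]
ft_force: [-3.5, -1.9, 4.9]
grip_width: 0.0159
```

Request:
{"fn": "send_rows", "kwargs": {"deltas": "1 -.023 .009 -.046 0 0 0;1 0 0 0 0 0 0"}}

```text
clock: 10.85
tool_pos: [0.5126, -0.0574, 0.1101]
tool_rot: [-3.142, -0.001, 2.767]
ft_force: [-2.8, -3.3, 3.1]
grip_width: 0.0157
```

The handle is past the rail level and entering the notch freely. I'll continue down the arc.

Request:
{"fn": "send_rows", "kwargs": {"deltas": "1 -.042 .016 -.094 0 0 0;1 -.038 .015 -.096 0 0 0;1 0 0 0 0 0 0"}}

```text
clock: 11.1
tool_pos: [0.5109, -0.0567, 0.106]
tool_rot: [-3.141, -0.001, 2.767]
ft_force: [-2.4, -2.4, 0.9]
grip_width: 0.0154
```

Request:
{"fn": "send_rows", "kwargs": {"deltas": "1 -.034 .013 -.098 0 0 0;1 -.03 .012 -.099 0 0 0;1 0 0 0 0 0 0"}}

```text
clock: 11.35
tool_pos: [0.5095, -0.0563, 0.1021]
tool_rot: [-3.141, -0.001, 2.767]
ft_force: [-3.2, -2.1, 2.0]
grip_width: 0.0155
```

Request:
{"fn": "send_rows", "kwargs": {"deltas": "1 -.026 .01 -.1 0 0 0;1 -.022 .009 -.101 0 0 0;1 0 0 0 0 0 0"}}

```text
clock: 11.6
tool_pos: [0.5087, -0.0559, 0.0981]
tool_rot: [-3.141, -0.001, 2.767]
ft_force: [-3.1, -2.7, 1.0]
grip_width: 0.0156
```

Request:
{"fn": "send_rows", "kwargs": {"deltas": "1 -.018 .007 -.102 0 0 0;1 0 0 0 0 0 0"}}

```text
clock: 11.77
tool_pos: [0.5082, -0.0557, 0.0961]
tool_rot: [-3.141, -0.001, 2.767]
ft_force: [-3.5, -2.8, 2.3]
grip_width: 0.0157
```

Request:
{"fn": "send_rows", "kwargs": {"deltas": "1 -.014 .005 -.1 0 0 0;1 0 0 0 0 0 0"}}

```text
clock: 11.93
tool_pos: [0.5079, -0.0556, 0.0942]
tool_rot: [-3.141, -0.001, 2.767]
ft_force: [-3.7, -2.3, 2.5]
grip_width: 0.0158
```

Request:
{"fn": "send_rows", "kwargs": {"deltas": "1 -.006 .002 -.05 0 0 0;1 -.006 .002 -.05 0 0 0;1 0 0 0 0 0 0"}}

```text
clock: 12.18
tool_pos: [0.5079, -0.0555, 0.0923]
tool_rot: [-3.141, -0.001, 2.767]
ft_force: [-3.7, -2.1, 2.9]
grip_width: 0.0157
```

Request:
{"fn": "send_rows", "kwargs": {"deltas": "1 -.002 .001 -.04 0 0 0;1 0 0 0 0 0 0"}}

```text
clock: 12.35
tool_pos: [0.5078, -0.0556, 0.0916]
tool_rot: [-3.141, -0.001, 2.767]
ft_force: [-4.3, -2.9, 3.3]
grip_width: 0.0153
```

Request:
{"fn": "send_rows", "kwargs": {"deltas": "1 -.002 .001 -.04 0 0 0;1 0 0 0 0 0 0"}}

```text
clock: 12.52
tool_pos: [0.5078, -0.0555, 0.0907]
tool_rot: [-3.142, -0.0, 2.767]
ft_force: [-3.9, -2.0, 3.5]
grip_width: 0.0157
```

Request:
{"fn": "send_rows", "kwargs": {"deltas": "1 0 0 -.04 0 0 0;1 0 0 0 0 0 0"}}

```text
clock: 12.68
tool_pos: [0.5078, -0.0555, 0.0899]
tool_rot: [-3.141, -0.001, 2.767]
ft_force: [-4.1, -2.5, 3.5]
grip_width: 0.0156
```

Request:
{"fn": "send_rows", "kwargs": {"deltas": "1 0 0 -.04 0 0 0;1 0 0 0 0 0 0"}}

```text
clock: 12.85
tool_pos: [0.5079, -0.0556, 0.089]
tool_rot: [-3.141, -0.0, 2.767]
ft_force: [-4.2, -1.7, 1.1]
grip_width: 0.0154
```

Request:
{"fn": "send_rows", "kwargs": {"deltas": "1 0 0 -.03 0 0 0;1 0 0 0 0 0 0"}}

```text
clock: 13.02
tool_pos: [0.5078, -0.0556, 0.0885]
tool_rot: [-3.141, -0.001, 2.767]
ft_force: [-3.7, -2.1, 3.0]
grip_width: 0.0159
```

Request:
{"fn": "send_rows", "kwargs": {"deltas": "1 0 0 -.03 0 0 0;1 0 0 0 0 0 0"}}

```text
clock: 13.18
tool_pos: [0.5076, -0.0555, 0.088]
tool_rot: [-3.141, -0.001, 2.767]
ft_force: [-6.0, -2.1, 4.9]
grip_width: 0.0159
```

Run:
```python
from h import *
f=grab('wrist'); s=monitor.get_obs(); print(s['clock'],s['tool_pos'],s['ft_force'],s['torque'],s['grip_width'])
R=Ro.from_euler('z',np.radians(-21.37)).as_matrix(); B=np.array([.5178,-.0883,0])
from scipy.optimize import least_squares
b=(pts(f)-B)@R*1000
q=b[(b[...,2]>94)&(b[...,2]<116)&(abs(b[...,1]-26.6)<7)&(abs(b[...,0]+22)<12)]
print(len(q),q[:,2].max(),least_squares(lambda c:np.linalg.norm(q-c,axis=1)-9,[-22,26.6,100],loss='soft_l1').x.round(1))
cv2.imwrite('pics/w5.png',cv2.resize(f['frame'][190:340,180:460,::-1],None,fx=2.8,fy=2.8))
```

```text
13.2333 [ 0.50762036 -0.05548351  0.0879359 ] [-4.41274177 -2.50979644  2.92290232] [-0.4381767   0.8917578  -0.05183829] 0.01560796797413192
468 115.97686025397472 [-20.5  27.1 110.4]
```

View pics/w5.png

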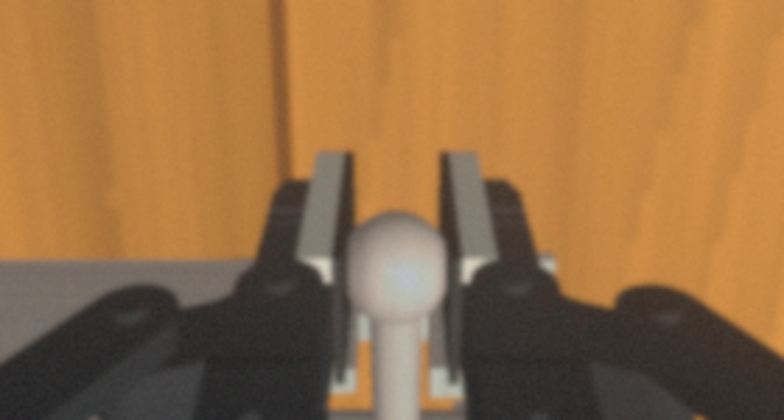

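The ball now sits about 12 mm higher in the pads than before, so it has slipped instead of following all the way. I'll measure it.

Run:
```python
from h import *
f=grab('wrist')
R=Ro.from_euler('z',np.radians(-21.37)).as_matrix(); B=np.array([.5178,-.0883,0])
from scipy.optimize import least_squares
np.savez('w6.npz',**f)
b=(pts(f)-B)@R*1000
u=slice(180+355//3,180+150)
m=np.zeros(b.shape[:2],bool); m[265:305,305:340]=True
d=b[m]; d=d[(d[:,2]>95)&(abs(d[:,1]-27)<9)]
s=least_squares(lambda c:np.linalg.norm(d-c,axis=1)-9,[-18,27,110],loss='soft_l1').x
print(len(d),d[:,2].max(),s.round(1),'theta',np.arctan2(29.8-s[0],s[2]-97.4),'r',np.hypot(29.8-s[0],s[2]-97.4))
for v in (300,310,320,330,335): print(v,[tuple(b[v,c].round().astype(int)) for c in range(300,344,3)])
print('tool box',((monitor.get_obs()['tool_pos']-B)@R*1000).round(1))
```

```text
1272 230.749935316059 [-20.6  27.1 110.4] theta 1.318786244440953 r 52.0929234099929
300 [(np.int64(-23), np.int64(18), np.int64(125)), (np.int64(-22), np.int64(20), np.int64(123)), (np.int64(2), np.int64(19), np.int64(91)), (np.int64(-17), np.int64(22), np.int64(117)), (np.int64(-18), np.int64(23), np.int64(118)), (np.int64(-19), np.int64(24), np.int64(119)), (np.int64(-18), np.int64(26), np.int64(118)), (np.int64(-19), np.int64(27), np.int64(119)), (np.int64(-20), np.int64(28), np.int64(120)), (np.int64(-19), np.int64(30), np.int64(119)), (np.int64(-19), np.int64(31), np.int64(119)), (np.int64(-17), np.int64(32), np.int64(117)), (np.int64(0), np.int64(35), np.int64(93)), (np.int64(-16), np.int64(35), np.int64(114)), (np.int64(-23), np.int64(36), np.int64(125))]
310 [(np.int64(-19), np.int64(18), np.int64(126)), (np.int64(-17), np.int64(19), np.int64(123)), (np.int64(1), np.int64(19), np.int64(100)), (np.int64(6), np.int64(21), np.int64(94)), (np.int64(-3), np.int64(23), np.int64(106)), (np.int64(-7), np.int64(24), np.int64(110)), (np.int64(-8), np.int64(26), np.int64(111)), (np.int
[... 1688 characters left out ...]
]
335 [(np.int64(39), np.int64(14), np.int64(75)), (np.int64(40), np.int64(16), np.int64(74)), (np.int64(39), np.int64(17), np.int64(75)), (np.int64(39), np.int64(19), np.int64(75)), (np.int64(40), np.int64(21), np.int64(75)), (np.int64(12), np.int64(24), np.int64(105)), (np.int64(11), np.int64(25), np.int64(107)), (np.int64(12), np.int64(27), np.int64(106)), (np.int64(10), np.int64(29), np.int64(107)), (np.int64(12), np.int64(30), np.int64(105)), (np.int64(40), np.int64(33), np.int64(75)), (np.int64(39), np.int64(34), np.int64(75)), (np.int64(40), np.int64(36), np.int64(75)), (np.int64(40), np.int64(38), np.int64(75)), (np.int64(39), np.int64(40), np.int64(76))]
tool box [-21.4  26.8  87.9]
```

The handle is at 1.32 rad, well inside the notch (rod y 23–31, walls 20–33), but the pads have slipped down past the ball. I'll release, rise, shut the fingers and press the ball down gently from above.

Request:
{"fn": "send_rows", "kwargs": {"deltas": ".6 0 0 0 0 0 0;.5 0 0 0 0 0 0;.5 0 0 0 0 0 0;.5 0 0 .6 0 0 0;.5 0 0 .8 0 0 0;.5 0 0 .9 0 0 0;1 0 0 0 0 0 0;1 0 0 0 0 0 0;1 0 0 0 0 0 0;1 0 0 0 0 0 0;1 0 0 0 0 0 0;1 0 0 0 0 0 0"}}

```text
clock: 14.28
tool_pos: [0.5076, -0.0555, 0.1333]
tool_rot: [-3.141, -0.001, 2.767]
ft_force: [0.7, 1.1, 0.4]
grip_width: -0.0
```

Request:
{"fn": "send_rows", "kwargs": {"deltas": "1 0 0 -.3 0 0 0;1 0 0 0 0 0 0"}}

```text
clock: 14.45
tool_pos: [0.5073, -0.0555, 0.1268]
tool_rot: [-3.141, -0.002, 2.767]
ft_force: [0.5, 0.9, 0.9]
grip_width: -0.0001
```

Request:
{"fn": "send_rows", "kwargs": {"deltas": "1 0 0 -.1 0 0 0;1 0 0 -.1 0 0 0;1 0 0 -.1 0 0 0;1 0 0 0 0 0 0"}}

```text
clock: 14.78
tool_pos: [0.5078, -0.0555, 0.1215]
tool_rot: [-3.141, -0.001, 2.767]
ft_force: [-0.8, 0.1, -0.2]
grip_width: -0.0003
```

Request:
{"fn": "send_rows", "kwargs": {"deltas": "1 0 0 -.1 0 0 0;1 0 0 0 0 0 0"}}

```text
clock: 14.95
tool_pos: [0.5079, -0.0555, 0.1198]
tool_rot: [-3.142, -0.0, 2.767]
ft_force: [-0.9, -0.9, 0.4]
grip_width: 0.0001
```

Request:
{"fn": "send_rows", "kwargs": {"deltas": "1 0 0 -.1 0 0 0;1 0 0 0 0 0 0"}}

```text
clock: 15.12
tool_pos: [0.508, -0.0554, 0.1179]
tool_rot: [3.142, -0.0, 2.767]
ft_force: [0.2, 0.8, 1.1]
grip_width: 0.0
```

Request:
{"fn": "send_rows", "kwargs": {"deltas": "1 0 0 -.1 0 0 0;1 0 0 0 0 0 0"}}

```text
clock: 15.28
tool_pos: [0.5079, -0.0554, 0.1158]
tool_rot: [3.142, -0.0, 2.767]
ft_force: [0.1, 1.3, 0.3]
grip_width: 0.0004
```

Request:
{"fn": "send_rows", "kwargs": {"deltas": "1 0 0 -.05 0 0 0;1 0 0 -.05 0 0 0;1 0 0 0 0 0 0"}}

```text
clock: 15.53
tool_pos: [0.5079, -0.0554, 0.1138]
tool_rot: [-3.142, -0.0, 2.767]
ft_force: [-0.3, 0.8, 1.3]
grip_width: 0.0001
```

Request:
{"fn": "send_rows", "kwargs": {"deltas": "1 0 0 -.05 0 0 0;1 0 0 -.05 0 0 0;1 0 0 0 0 0 0"}}

```text
clock: 15.78
tool_pos: [0.508, -0.0555, 0.1118]
tool_rot: [3.142, -0.0, 2.767]
ft_force: [-1.3, 0.1, 1.2]
grip_width: -0.0
```

Request:
{"fn": "send_rows", "kwargs": {"deltas": "1 0 0 -.05 0 0 0;1 0 0 0 0 0 0"}}

```text
clock: 15.95
tool_pos: [0.508, -0.0555, 0.1109]
tool_rot: [3.142, -0.0, 2.767]
ft_force: [-0.8, 1.2, 1.2]
grip_width: 0.0
```

Run:
```python
from h import *
from scipy.optimize import least_squares
f=grab('wrist'); np.savez('w7.npz',**f); s=monitor.get_obs(); print(s['tool_pos'],s['ft_force'])
R=Ro.from_euler('z',np.radians(-21.37)).as_matrix(); B=np.array([.5178,-.0883,0])
b=(pts(f)-B)@R*1000
q=b[(b[...,0]>-13)&(b[...,0]<14)&(abs(b[...,1]-27)<3)&(b[...,2]>85)]
print(len(q)); q=q[q[:,0].argsort()]; print(q[::max(1,len(q)//25)].round().astype(int).tolist())
cv2.imwrite('pics/w7.png',cv2.resize(f['frame'][190:340,180:460,::-1],None,fx=2.8,fy=2.8))
```

```text
[ 0.50806561 -0.05555045  0.11093777] [-0.52919313  0.24198028  1.2215436 ]
108
[[-13, 28, 148], [-13, 24, 159], [-13, 24, 161], [-13, 24, 159], [-13, 30, 162], [-13, 24, 162], [-13, 28, 149], [-12, 26, 149], [-12, 25, 158], [-12, 29, 149], [-12, 26, 148], [-12, 28, 149], [-12, 25, 158], [-11, 27, 149], [-11, 30, 158], [-11, 25, 159], [-11, 25, 161], [-11, 28, 148], [-11, 26, 148], [-11, 30, 162], [-10, 29, 149], [-10, 26, 148], [-10, 25, 161], [-10, 29, 148], [-10, 25, 159], [-9, 30, 161], [-9, 30, 158]]
```

View pics/w7.png

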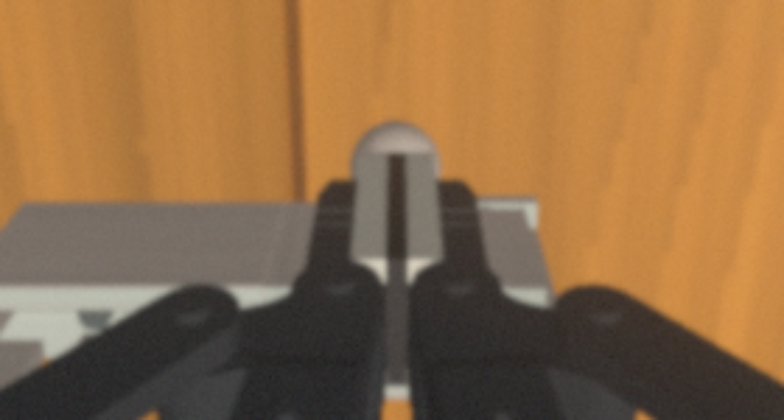

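The shut pads sit on top of the ball, whose far edge shows at (397,135), and it is going down under about 1 N. I'll continue in half-millimetre steps until the bottom is felt.

Request:
{"fn": "send_rows", "kwargs": {"deltas": "1 0 0 -.03 0 0 0;1 0 0 -.03 0 0 0;1 0 0 0 0 0 0"}}

```text
clock: 16.25
tool_pos: [0.5079, -0.0555, 0.1097]
tool_rot: [-3.142, -0.0, 2.767]
ft_force: [-1.1, -0.5, 1.2]
grip_width: 0.0
```

Request:
{"fn": "send_rows", "kwargs": {"deltas": "1 0 0 -.03 0 0 0;1 0 0 0 0 0 0"}}

```text
clock: 16.42
tool_pos: [0.508, -0.0556, 0.1091]
tool_rot: [-3.142, -0.0, 2.767]
ft_force: [-0.8, 0.3, 1.7]
grip_width: -0.0001
```

Request:
{"fn": "send_rows", "kwargs": {"deltas": "1 0 0 -.03 0 0 0;1 0 0 0 0 0 0"}}

```text
clock: 16.58
tool_pos: [0.508, -0.0555, 0.1086]
tool_rot: [3.142, -0.0, 2.767]
ft_force: [-0.5, 0.6, 2.1]
grip_width: -0.0001
```

Request:
{"fn": "send_rows", "kwargs": {"deltas": "1 0 0 -.025 0 0 0;1 0 0 0 0 0 0"}}

```text
clock: 16.75
tool_pos: [0.5081, -0.0555, 0.1081]
tool_rot: [3.142, -0.0, 2.767]
ft_force: [-0.4, 0.4, 1.1]
grip_width: -0.0001
```

Request:
{"fn": "send_rows", "kwargs": {"deltas": "1 0 0 -.025 0 0 0;1 0 0 0 0 0 0"}}

```text
clock: 16.92
tool_pos: [0.508, -0.0555, 0.1076]
tool_rot: [3.142, -0.0, 2.767]
ft_force: [-0.2, 0.2, 1.1]
grip_width: 0.0001
```

Request:
{"fn": "send_rows", "kwargs": {"deltas": "1 0 0 -.025 0 0 0;1 0 0 0 0 0 0"}}

```text
clock: 17.08
tool_pos: [0.508, -0.0555, 0.1072]
tool_rot: [3.142, -0.0, 2.767]
ft_force: [-1.4, 0.6, 3.8]
grip_width: 0.0
```

The force rose to 3.8 N at the expected depth. I'll lift clear and check.

Request:
{"fn": "send_rows", "kwargs": {"deltas": "1 0 0 .5 0 0 0;1 0 0 1 0 0 0;1 0 0 1 0 0 0;1 -.5 .2 1 0 0 0;1 -.5 .2 1 0 0 0;1 -1 .4 1 0 0 0;1 -1 .4 1 0 0 0;1 0 0 0 0 0 0;1 0 0 0 0 0 0"}}

```text
clock: 17.83
tool_pos: [0.4488, -0.0314, 0.2389]
tool_rot: [3.14, 0.004, 2.768]
ft_force: [0.6, 0.3, -0.5]
grip_width: 0.0001
```

Run:
```python
from h import *
from scipy.optimize import least_squares
f=grab('wrist'); s=monitor.get_obs(); print(s['clock'],s['tool_pos'],s['ft_force'],abs(s['qvel']).max())
R=Ro.from_euler('z',np.radians(-21.37)).as_matrix(); B=np.array([.5178,-.0883,0])
b=(pts(f)-B)@R*1000
q=b[(b[...,2]>92)&(b[...,2]<125)&(abs(b[...,1]-27)<14)&(b[...,0]<-8)&(b[...,0]>-40)]
c=least_squares(lambda c:np.linalg.norm(q-c,axis=1)-9,[-22,27,100],loss='soft_l1').x
print(len(q),c.round(1),'theta',np.arctan2(29.8-c[0],c[2]-97.4))
g=b[(abs(b[...,1]-27)<2)&(b[...,0]>-10)&(b[...,0]<20)&(b[...,2]>85)&(b[...,2]<125)]
print('rod slope',np.polyfit(g[:,0],g[:,2],1),len(g))
cv2.imwrite('pics/w8.png',f['frame'][...,::-1])
```

```text
17.8833 [ 0.44877764 -0.03167579  0.23798731] [-0.21411287 -0.0035008  -0.04998402] 0.03858778297042048
121 [-22.1  27.1  98.7] theta 1.544978207706284Traceback (most recent call last):
  File "<stdin>", line 10, in <module>
    raise TypeError("expected non-empty vector for x")
TypeError: expected non-empty vector for x
```

Request:
{"fn": "send_rows", "kwargs": {"deltas": "1 0 0 0 0 0 0;1 0 0 0 0 0 0;1 0 0 0 0 0 0;1 0 0 0 0 0 0"}}

```text
clock: 18.22
tool_pos: [0.448, -0.0318, 0.2363]
tool_rot: [-3.141, -0.001, 2.767]
ft_force: [-0.7, -0.4, 0.3]
grip_width: -0.0001
```

Run:
```python
from h import *
print(monitor.get_obs()['ft_force']); print(bot.close_job())
```

```text
[-0.73268309 -0.42039401  0.32671682]
the job is handed in; nothing more can be done
None
```

The spice box is bolted: the bolt is home and its handle lies fully down in the keeper's notch. I handed the job in at about 18 s of robot time. No verdict was reported.

- **Slide:** I pinched the knob with the handle about 0.33 rad from upright and slid the bolt about 49.5 mm, until I felt the keeper's end wall. I then eased off.
- **Turn down:** I turned the handle past rail level and into the notch. At about 1.32 rad the pads slipped down over the ball, so I let go, shut the fingers and pressed the knob down from above. The force rose to about 4 N at the expected depth.
- **Forces:** After the slide began, the highest wrist reading between moves was about 13 N. That was an upward pull on the knob during the slide; it was eased off before the wall and rail.

**Last checks:**
- A depth fit on the knob puts the handle at about 1.54 rad, against about 1.53 for the notch bottom. It puts the knob at the same place along the box (y about 27 mm) as when the bolt stopped.
- The tool is clear of everything, at z = 0.24 m with no contact force.
- The same script crashed on a second check, the slope of the handle rod, because it had no points to fit. That also left no final picture to view.
- I did not re-measure the grinder, ladle or jar. No move was made near them after passing overhead.

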